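Load a reagent carton into the free roller lane

TASK

Two short sloped roller lanes stand on the lab table; one already holds a flat carton at its stop, the other is empty. Take the tall reagent carton (the larger of the two cartons standing on the table), set it down gently and lengthwise on the upper end of the empty lane, which is the end nearer the robot, and let go there, so that it rolls by itself down to the stop. Do not push or carry it down the lane, and leave the flat carton in the other lane where it is.

Things in the scene. Friction and masses are not known exactly. Their poses are not given: they have to be found in the camera images.
- carton_tall: The carton to load: tall, white, red stripe, 62 (its x) x 112 (its y) x 58 mm high, 0.1 to 0.17 kg, stiff. Origin: centre of its underside; z up. It stands on the table left or right of the lanes, its long side roughly along world x (up to 40 degrees off). The smaller carton (55 x 95 x 45 mm, green stripe) on the lanes' other side is not wanted.
- lane_free: The empty lane, fixed: 14 free steel rollers between two rails 84 mm apart inside (122 mm over the feet) that rise 14 mm above the roller tops. Origin: on the table under its middle. x: level, along the lane, pointing downhill and away from the robot (within 8 degrees of world x); z up. The roller-top plane falls 6 degrees towards +x, 60 mm above the origin; upper end open, x = -180 mm.
- lane_free_load (a point): A point on the empty lane's roller tops, midway between the rails near the upper end (x = -110, z = 71.5 mm in the lane's frame): set the middle of the carton's underside down here, tilted 6 degrees with the lane or level. Released, it rolls at 0.1 to 0.3 m/s to the stop, a cross plate (face at lane x = +165 mm, 31 mm high above the rollers); its origin is then at about lane x = +108 mm.
- carton_flat: The flat white carton (68 x 120 x 30 mm, origin at the centre of its underside, y along its length) that already rests at the stop of the other lane, of the same size, which stands beside the empty one. To be left alone.

How it is judged:
By the outcome, as a careful person would: the job done as asked, in the order asked, and still so for the second after the job is handed in, with the robot touching nothing.
It also fails if it takes over 38 s, if anything falls off the work surface, if the arm or the gripper's body presses on something with over 40 N, if the wrist force passes 120 N, or if a joint passes its speed limit or range.

ROBOT

A 7-joint arm with a two-finger parallel gripper is mounted at the origin on a cart in front of the work surface, level with it; the furniture and walls round the work are solid. World frame = base frame: x ahead of the robot, y to its left, z up, the work surface at z = 0. Lengths are in m, angles in rad, forces in N, time in s.
With the tool pointing down it reaches from about 0.425 to 0.875 m from the base axis. Payload 4.7 kg.
Tool frame: the origin (TCP) lies midway between the tips of the shut fingers; the grasp point (between the pads) lies 19 mm behind it; z points along the fingers, y is the line along which they close (so a half turn about z gives the same grasp; the last joint's range is limited). The gripper opens to 87 mm and grips with 3 to 60 N. Pads are 19 mm wide; open, the fingers measure 117 mm over their backs; the gripper's body (75 mm by 190 mm) begins 51 mm behind the grasp point.
Start: joints at [-1.121, 0.321, -0.07, 1.45, 0.023, 1.371, -0.057], TCP at [0.274, 0.589, 0.223] pointing down, gripper open.
Joint ranges: [-2.86, 2.86], [-0.3, 2.09], [-1.38, 1.24], [0.06, 2.45], [-1.56, 4.7], [0.09, 2.05], [-2.69, 2.69]. Speed limits (rad/s): [2.57, 2.57, 3.14, 3.14, 3.14, 3.14, 3.14].

INTERFACE

Orientations are given as a rotation vector (axis times angle).
In Python, from bench import monitor, cams, workorder gives the robot as it stands.
- The arm moves only by the tool move_arm, never from a script. Its arguments are lists of equal length, an entry for each row: "slide": the shift along the tool's x, y, z in cm, a list of three; "roll": the turn about the tool's z in rad. In form: {"slide": [[dx, dy, dz], ...], "roll": [roll, ...]}. A call has 1 to 20 rows; each row is the pose to reach, as a shift and turn from the pose commanded when the call began, along the tool's axes at that moment; what a row does not reach only later rows make up. A row lasts 1/10 s, in which the tool goes at most 50 mm and 8.59 degrees, less where a joint would pass 70% of its speed; a pose out of reach is approached as far as the arm can. A call with a gripper value outside its range is refused whole. "gripper" is the finger opening in cm, from 0 to 8.7, set as the call begins (left out, the last holds). The fingers move at their own pace and stop on an object; "squeeze" is the grip in N (left out, the last holds). Time passes only in rows, so rows that repeat a pose let the fingers close. It gives the time, the measured TCP pose, the force, the opening and the grip force at its end, in the units of the state.
- monitor.get_state(): the state, without advancing time (a new reading comes with each control period).
- cams.get_image(name): name is "scene" or "side" or "wrist"; returns the picture (420x560x3 uint8, red, green, blue); there is no depth.
- cams.get_calibration(name): a dict with "mtx" (3x3 intrinsics, pixels), "dist_coeffs" ([k1, k2, p1, p2, k3] as OpenCV has them; the pictures are not rectified), "R" (3x3) and "t" (3): a world point X has camera coordinates R X + t. Camera axes: x right, y down, z forward; pixel columns grow to the right and rows downward; lengths in m; the calibration is good to about 2 mm. A picture is of the moment at which its call begins: read the wrist's pose just before it. get_calibration takes no time and is no camera call; for the wrist camera it gives the pose at the moment of the call.
- workorder.close_job(): hands the job in; it is judged then, once.
The state is a dict: "time": time; "joint_positions": joint angles; "qd": joint speeds; "joint_torque": joint torques, N m; "position": TCP position; "tool_rot": TCP orientation; "ft_force": force on the tool from outside, world axes, zero at the start; "torque": the same for the moment, N m; "grip_width": opening from 0.0 (shut) to 1.0 (fully open); "grip_force": force on a finger pad.
Only numpy, scipy, OpenCV 4.12 (cv2) and the standard library are available. Lean on these libraries where they do the work, as an engineer would, in place of code of your own. Each camera call takes 0.05 s, during which the arm holds its last target. There are 200 camera calls.

## Working session

There is one attempt and no reset: what is moved stays moved. The work goes in short steps, Python scripts to look and compute and a tool call to move; the robot and the scene stay as the last step left them, time stands still between calls to the robot, and variables do not carry over. Pictures are saved under pics/ and viewed, at most 10 in all, crops included, and the job is handed in when it is done.

Besides the shell and the picture viewer there is one more tool, called as a command line: name --pt "numbers of a row" for each row, then --argument value for the rest. move_arm: Moves the arm, as the interface text tells. Its arguments: {"type":"object","properties":{"slide":{"type":"array","items":{"type":"array","items":{"type":"number"}}},"roll":{"type":"array","items":{"type":"number"}},"gripper":{"type":"number"},"squeeze":{"type":"number"}},"required":["slide","roll"]}

```bash
mkdir -p pics; cat > h.py <<'E'
import numpy as np, cv2
from bench import monitor, cams, workorder
def cal(n):
    c=cams.get_calibration(n); return [np.array(c[k],float) for k in("mtx","dist_coeffs","R","t")]
def rays(c,px):
    K,d,R,t=c; p=cv2.undistortPoints(np.array(px,float).reshape(-1,1,2),K,d).reshape(-1,2)
    return -R.T@t, np.c_[p,np.ones(len(p))]@R
def onplane(c,px,z):
    o,v=rays(c,px); return o+v*((z-o[2])/v[:,2])[:,None]
def tri(c1,p1,c2,p2):
    o1,v1=rays(c1,p1);o2,v2=rays(c2,p2);out=[]
    for a,b in zip(v1,v2):
        s=np.linalg.lstsq(np.c_[a,-b],o2-o1,rcond=None)[0]
        x,y=o1+s[0]*a,o2+s[1]*b; out.append(np.r_[(x+y)/2,np.linalg.norm(x-y)])
    return np.array(out)
def proj(c,X):
    K,d,R,t=c; return cv2.projectPoints(np.array(X,float).reshape(-1,1,3),cv2.Rodrigues(R)[0],t,K,d)[0].reshape(-1,2)
def save(im,n): cv2.imwrite('pics/'+n,im[:,:,::-1])
E
python3 - <<'E'
from h import *
s=monitor.get_state();print(s)
for n in("scene","side","wrist"):
    c=cal(n);print(n,-c[2].T@c[3],c[2][2],c[0][0,0]); im=cams.get_image(n);np.save(n+'.npy',im);save(im,n+'0.png')
E
```

```text
{'time': 0.0, 'joint_positions': array([-1.12091298,  0.32181538, -0.07006561,  1.45166176,  0.02259681,
        1.37080474, -0.05689337]), 'qd': array([ 0.00053606,  0.00180718,  0.00077891,  0.00072074, -0.00026347,
        0.00025371, -0.00176188]), 'joint_torque': array([ 2.05362194e-04, -4.91298294e+01, -4.04154276e-01, -3.12532425e+01,
       -6.41836273e-02,  4.36759565e-02,  1.65912284e-04]), 'position': array([0.27420107, 0.58872551, 0.22147296]), 'tool_rot': array([-6.79027708e-01, -3.06701124e+00,  2.94799184e-03]), 'ft_force': array([ 0.24746205, -0.1062485 , -0.4878008 ]), 'torque': array([ 0.023498  , -0.03823405, -0.03514189]), 'grip_force': 0.0, 'grip_width': 0.9994542890971824}
scene [-0.30614263 -0.65585236  0.83763092] [ 0.65410645  0.47242614 -0.59072692] 455.13410187605484
side [ 0.27239063 -0.97110695  0.94613006] [ 0.21417889  0.71213015 -0.66857913] 483.87509343508515
wrist [0.21444034 0.61683241 0.38400763] [ 0.22110387 -0.10438771 -0.9696475 ] 366.16074709706817
```

View pics/scene0.png

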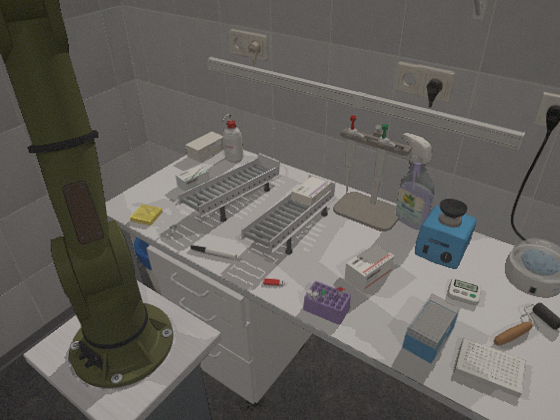

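View pics/side0.png

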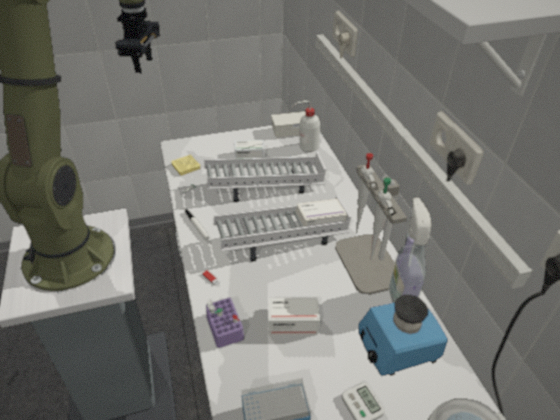

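View pics/wrist0.png

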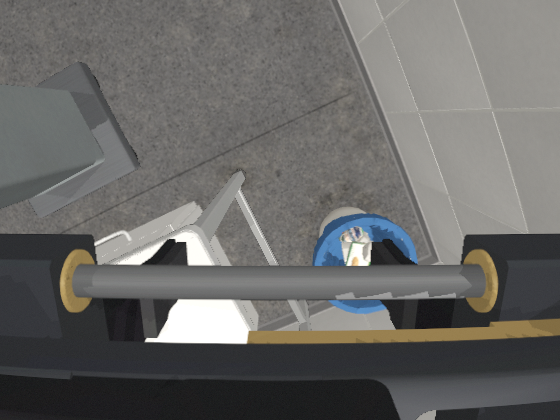

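Scene: the red-striped carton is at (369,268) and the flat carton at (313,190) in the nearer lane. The empty lane is the left one at (230,187), with the green-striped carton at (193,177). In the side view the tall carton is at (295,315) and the empty lane runs from (206,175) to (324,170). Next I'll enlarge these areas.

```bash
python3 - <<'E'
from h import *
a=np.load('side.npy')[145:345,165:365]; b=np.load('scene.npy')[145:295,170:400]
save(cv2.resize(a,None,fx=3,fy=3,interpolation=cv2.INTER_CUBIC),'sidec.png')
save(cv2.resize(b,None,fx=3.4,fy=3.4,interpolation=cv2.INTER_CUBIC),'scenec.png')
E
```

```text
(no output)
```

View pics/sidec.png

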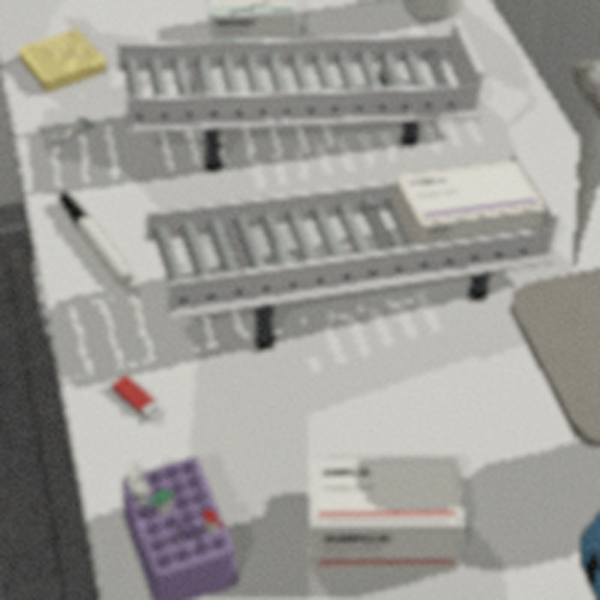

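View pics/scenec.png

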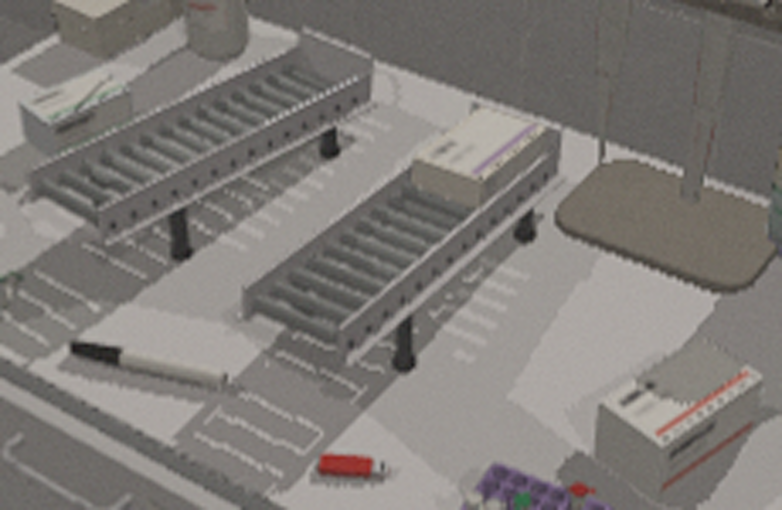

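The side crop gives the carton's top corners at (310,458), (463,456), (464,527), (311,523). The empty lane's rail ends are at (120,47), (136,104), (458,33), (477,80). The same points show clearly in the scene crop. I'll triangulate them roughly, then refine with the wrist camera.

```bash
cat > m.py <<'E'
from h import *
S=cal("side");C=cal("scene")
s=np.array([(310,458),(463,456),(464,527),(311,523),(120,47),(136,104),(458,33),(477,80)])/3+[165,145]
c=np.array([(597,400),(700,342),(762,375),(660,447),(32,180),(102,212),(305,32),(370,65)])/3.4+[170,145]
T=tri(S,s,C,c)
print(np.round(T,4)); 
k=T[:4].mean(0);print('carton',k,)
P=T[:,:2]
print('yaw long',np.degrees(np.arctan2(*(P[1]+P[2]-P[0]-P[3])[::-1])))
print('lane',T[4:].mean(0),np.degrees(np.arctan2(*(P[6]+P[7]-P[4]-P[5])[::-1])))
E
python3 m.py; python3 - <<'E'
from h import *
s=monitor.get_state();print(cv2.Rodrigues(s['tool_rot'])[0].round(3))
c=cal('wrist');R=cv2.Rodrigues(s['tool_rot'])[0]
print('cam in tool',R.T@(-c[2].T@c[3]-s['position']), (R.T@c[2].T).round(3))
E
```

```text
[[ 4.513e-01 -3.088e-01  5.810e-02  1.400e-03]
 [ 5.655e-01 -3.353e-01  4.820e-02  8.500e-03]
 [ 5.438e-01 -3.971e-01  5.690e-02  6.000e-04]
 [ 4.363e-01 -3.665e-01  5.720e-02  3.900e-03]
 [ 3.968e-01  2.076e-01  8.360e-02  9.300e-03]
 [ 3.977e-01  1.259e-01  7.890e-02  1.600e-03]
 [ 7.429e-01  1.766e-01  6.530e-02  3.800e-03]
 [ 7.329e-01  9.200e-02  6.440e-02  2.900e-03]]
carton [ 0.49923713 -0.35194343  0.05509453  0.00359756]
yaw long -14.436769655006287
lane [0.56756589 0.15050462 0.07305378 0.0043953 ] -5.437488093420236
[[-0.907  0.422 -0.001]
 [ 0.422  0.907 -0.001]
 [-0.    -0.002 -1.   ]]
cam in tool [ 6.60376153e-02 -7.30322684e-05 -1.62466394e-01] [[ 0.    -0.97  -0.244]
 [ 1.    -0.     0.   ]
 [-0.    -0.244  0.97 ]]
```

move_arm --pt "-3.4 -2.3 -0.5" --pt "-6.9 -4.7 -1" --pt "-10.3 -7 -1.5" --pt "-13.8 -9.4 -2" --pt "-17.2 -11.7 -2.5" --pt "-20.7 -14 -3" --pt "-24.1 -16.4 -3.5" --pt "-27.5 -18.7 -4" --pt "-31 -21 -4.5" --pt "-34.4 -23.4 -5" --pt "-37.9 -25.8 -5.5" --pt "-41.3 -28.1 -6" --pt "-41.3 -28.1 -6" --pt "-41.3 -28.1 -6" --pt "-41.3 -28.1 -6" --roll '[-0.03,-0.06,-0.09,-0.11,-0.14,-0.17,-0.2,-0.23,-0.26,-0.29,-0.31,-0.342,-0.342,-0.342,-0.342]'

```text
time: 1.65
position: [0.5294, 0.1615, 0.2821]
tool_rot: [-0.145, -3.137, -0.001]
ft_force: [0.0, 1.0, -0.7]
grip_width: 1.002
grip_force: 0.0
```

```bash
python3 - <<'E'
from h import *
s=monitor.get_state();print(s['time'],s['position'],s['joint_positions'])
R=cv2.Rodrigues(s['tool_rot'])[0];print(R.round(3))
c=cal('wrist');im=cams.get_image('wrist');save(im,'w1.png');np.savez('w1.npz',im=im,K=c[0],d=c[1],R=c[2],t=c[3])
E
```

```text
1.65 [0.52943039 0.16150497 0.28211871] [-0.58340953  0.08995602  0.25844158  1.61056048 -0.02392857  1.44494918
  1.15576216]
[[-0.996  0.092 -0.001]
 [ 0.092  0.996  0.   ]
 [ 0.001  0.    -1.   ]]
```

View pics/w1.png

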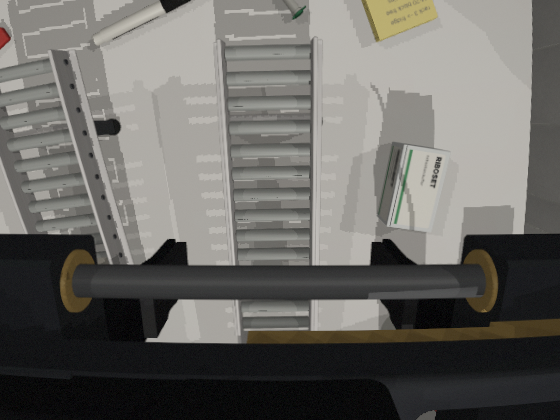

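The wrist picture looks straight down on the empty lane. Its upper-end rail tops are near (217–226,43) on the left and (314–322,39) on the right, with the rails running down to row 330. I'll triangulate these against the fixed cameras.

```bash
cat > m2.py <<'E'
from h import *
z=np.load('w1.npz');W=(z['K'],z['d'],z['R'],z['t']);S=cal("side");C=cal("scene")
w=[(219,43),(319,39)]  # mid of rail tops at the open end: -y, +y
s=np.array([(136,104),(120,47)])/3+[165,145]; c=np.array([(102,212),(32,180)])/3.4+[170,145]
print(tri(W,w,S,s).round(4));print(tri(W,w,C,c).round(4))
g=cv2.cvtColor(z['im'],cv2.COLOR_RGB2GRAY).astype(int)
for r in (50,100,150,200,230): print(r,'L',g[r-1:r+2,212:246].mean(0).astype(int).tolist(),'R',g[r-1:r+2,300:328].mean(0).astype(int).tolist())
print('col L',g[34:54,218:224].mean(1).astype(int).tolist(),'col R',g[30:50,315:321].mean(1).astype(int).tolist())
E
python3 m2.py
```

```text
[[0.3942 0.1185 0.0867 0.0056]
 [0.3972 0.211  0.087  0.0011]]
[[0.3912 0.1187 0.085  0.0005]
 [0.3968 0.2102 0.0776 0.0056]]
50 L [181, 165, 158, 161, 158, 158, 173, 176, 173, 119, 101, 101, 87, 117, 117, 118, 118, 119, 118, 119, 119, 120, 120, 122, 130, 130, 129, 130, 130, 131, 131, 131, 131, 131] R [125, 126, 125, 125, 126, 126, 126, 126, 126, 127, 108, 85, 83, 126, 164, 175, 172, 153, 164, 169, 168, 168, 162, 179, 181, 181, 182, 182]
100 L [182, 181, 182, 182, 174, 160, 167, 160, 152, 171, 180, 170, 139, 104, 92, 86, 100, 104, 104, 104, 105, 105, 105, 105, 106, 107, 112, 116, 117, 116, 117, 118, 117, 117] R [111, 110, 111, 111, 111, 111, 111, 111, 110, 109, 98, 79, 92, 127, 170, 179, 170, 161, 171, 171, 173, 168, 170, 182, 182, 181, 182, 182]
150 L [165, 164, 165, 165, 165, 165, 165, 165, 155, 167, 171, 157, 167, 183, 184, 134, 106, 103, 95, 116, 120, 121, 121, 121, 120, 121, 122, 121, 131, 132, 132, 132, 131, 132] R [128, 128, 128, 128, 128, 129, 128, 129, 129, 126, 77, 89, 96, 159, 182, 183, 173, 178, 177, 178, 174, 159, 172, 172, 172, 173, 172, 172]
200 L [165, 165, 165, 165, 166, 166, 165, 166, 165, 165, 165, 165, 158, 172, 174, 162, 179, 189, 165, 113, 107, 94, 118, 137, 140, 141, 141, 141, 140, 139, 139, 138, 140, 141] R [131, 132, 132, 131, 132, 133, 131, 131, 129, 103, 80, 90, 118, 171, 186, 179, 173, 184, 182, 182, 161, 171, 171, 171, 172, 172, 171, 171]
230 L [181, 181, 181, 181, 181, 181, 181, 182, 181, 181, 181, 182, 182, 181, 159, 174, 176, 151, 172, 191, 172, 114, 107, 100, 87, 92, 92, 91, 88, 87, 87, 86, 86, 86] R [79, 79, 79, 79, 79, 79, 78, 81, 79, 77, 86, 90, 151, 181, 186, 164, 187, 186, 183, 177, 181, 181, 181, 181, 181, 181, 182, 182]
col L [139, 140, 140, 139, 136, 138, 142, 134, 133, 135, 136, 138, 139, 139, 140, 140, 140, 141, 141, 140] col R [180, 181, 181, 181, 181, 181, 171, 167, 173, 164, 168, 172, 172, 170, 168, 167, 167, 167, 167, 167]
```

```bash
cat > m3.py <<'E'
from h import *
z=np.load('w1.npz');W=(z['K'],z['d'],z['R'],z['t'])
L=[(220.8,50),(224.4,100),(226.8,150),(230.5,200),(232.8,230)];Rr=[(312.9,50),(312.9,100),(312.5,150),(312.2,200),(311.8,230)]
for off in (.085,.093):
    A=[];B=[]
    for l,r in zip(L,Rr):
        zz=off
        for _ in range(5):
            a=onplane(W,[l],zz)[0]; zz=off-np.tan(np.radians(6))*(a[0]-.393)
        b=onplane(W,[r],zz)[0];A.append(a);B.append(b)
    A=np.array(A);B=np.array(B);pa=np.polyfit(A[:,0],A[:,1],1);pb=np.polyfit(B[:,0],B[:,1],1)
    print(off,A.round(4).tolist(),(B-A)[:,1].round(4),np.degrees(np.arctan([pa[0],pb[0]])))
    for x in(.393,.462,.53):print(x,(np.polyval(pa,x)+np.polyval(pb,x))/2)
    print('end',onplane(W,[(219,42),(318,37)],off))
s=monitor.get_state();print(s['position'],cal('wrist')[3]-W[3])
E
python3 m3.py
```

```text
0.085 [[0.3974, 0.1198, 0.0845], [0.4427, 0.1171, 0.0798], [0.4911, 0.1129, 0.0747], [0.5438, 0.1094, 0.0691], [0.578, 0.1072, 0.0656]] [0.0853 0.085  0.0858 0.0856 0.0853] [-4.04891849 -3.9636763 ]
0.393 0.1631002178366554
0.462 0.15826764417637657
0.53 0.15350510781552207
end [[0.39019719 0.11898975 0.085     ]
 [0.39439142 0.2106367  0.085     ]]
0.093 [[0.3988, 0.1208, 0.0924], [0.4432, 0.1182, 0.0877], [0.4905, 0.114, 0.0828], [0.5421, 0.1107, 0.0773], [0.5755, 0.1086, 0.0738]] [0.0835 0.0832 0.0839 0.0838 0.0835] [-4.04891849 -3.9636763 ]
0.393 0.16329819372406276
0.462 0.15846562006687856
0.53 0.15370308370907382
end [[0.3918342  0.12006271 0.093     ]
 [0.39593514 0.20967112 0.093     ]]
[0.52936325 0.16181509 0.28217156] [ 1.75377328e-04 -7.19580197e-05 -2.35289916e-05]
```

move_arm --pt "-0.6 -4.4 0" --pt "-1.3 -8.7 0" --pt "-1.9 -13.1 0" --pt "-2.6 -17.5 0" --pt "-3.2 -21.8 0" --pt "-3.8 -26.2 0" --pt "-4.5 -30.6 0" --pt "-5.1 -35 0" --pt "-5.7 -39.3 0" --pt "-6.4 -43.7 0" --pt "-7 -48 0" --pt "-7.6 -52.4 0" --pt "-7.6 -52.4 0" --pt "-7.6 -52.4 0" --pt "-7.6 -52.4 0" --roll '[0.01,0.03,0.04,0.05,0.07,0.08,0.09,0.1,0.12,0.13,0.14,0.157,0.157,0.157,0.157]'

```text
time: 3.2
position: [0.558, -0.3661, 0.2822]
tool_rot: [0.387, 3.118, 0.003]
ft_force: [-0.2, 0.6, 0.1]
grip_width: 1.002
grip_force: 0.0
```

```bash
python3 - <<'E'
from h import *
s=monitor.get_state();print(s['time'],s['position'],s['joint_positions'])
R=cv2.Rodrigues(s['tool_rot'])[0];print(R.round(3))
c=cal('wrist');im=cams.get_image('wrist');save(im,'w2.png');np.savez('w2.npz',im=im,K=c[0],d=c[1],R=c[2],t=c[3])
E
```

```text
3.2 [ 0.55804577 -0.36605063  0.28218937] [ 0.06651858  0.38537708  0.65772015  1.3293956  -0.23398694  1.50443021
  2.02730679]
[[-0.97   0.245  0.   ]
 [ 0.245  0.97   0.002]
 [ 0.     0.002 -1.   ]]
```

View pics/w2.png

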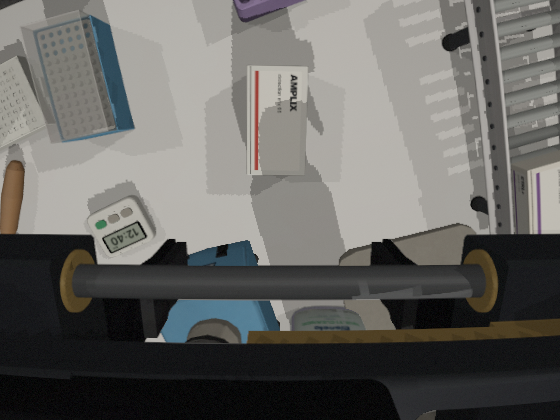

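The tall carton is nearly axis-aligned in the wrist view, with its top at about columns 251–308 and rows 66–175. I'll get its edges from profiles and its height from a second view.

```bash
cat > m4.py <<'E'
from h import *
z=np.load('w2.npz');W=(z['K'],z['d'],z['R'],z['t']);S=cal("side");C=cal("scene")
w=[(306.5,67),(304,175),(250.5,174),(252,66)]  # -x+y, +x+y, +x-y, -x-y order as side [BL.. ]
w=[(308,67),(304.5,175),(250,174.5),(251.5,66)]
s=np.array([(310,458),(463,456),(464,527),(311,523)])/3+[165,145]
c=np.array([(597,400),(700,342),(762,375),(660,447)])/3.4+[170,145]
print(tri(W,w,S,s).round(4).tolist());print(tri(W,w,C,c).round(4).tolist())
g=cv2.cvtColor(z['im'],cv2.COLOR_RGB2GRAY).astype(int)
for r in (85,120,155): print(r,'L',g[r-2:r+3,242:258].mean(0).astype(int).tolist(),'R',g[r-2:r+3,298:314].mean(0).astype(int).tolist())
for x in (265,290): print(x,'T',g[60:72,x-2:x+3].mean(1).astype(int).tolist(),'B',g[168:182,x-2:x+3].mean(1).astype(int).tolist())
P=onplane(W,w,.057);print(P.round(4),P.mean(0),np.linalg.norm(P-np.roll(P,-1,0),axis=1))
d=P[1]+P[2]-P[0]-P[3];print(np.degrees(np.arctan2(d[1],d[0])))
E
python3 m4.py
```

```text
[[0.4526, -0.3081, 0.0576, 0.002], [0.5617, -0.338, 0.0592, 0.0046], [0.5454, -0.3942, 0.0519, 0.0005], [0.4379, -0.3633, 0.0554, 0.001]]
[[0.4533, -0.3084, 0.0555, 0.0], [0.5618, -0.3381, 0.0474, 0.0023], [0.5458, -0.3951, 0.0547, 0.0024], [0.4385, -0.3651, 0.0525, 0.0032]]
85 L [116, 117, 116, 116, 126, 169, 182, 171, 143, 168, 184, 186, 165, 121, 90, 88] R [185, 187, 187, 185, 180, 180, 181, 181, 180, 169, 152, 166, 169, 169, 169, 169]
120 L [116, 117, 117, 117, 119, 175, 182, 176, 132, 174, 185, 187, 158, 111, 89, 88] R [144, 144, 142, 139, 139, 138, 139, 139, 145, 167, 147, 146, 135, 126, 125, 125]
155 L [163, 163, 162, 163, 143, 177, 181, 182, 115, 178, 186, 186, 152, 103, 89, 91] R [144, 142, 138, 139, 139, 139, 138, 120, 152, 170, 170, 170, 170, 169, 170, 170]
265 T [137, 137, 137, 136, 137, 139, 181, 181, 181, 181, 182, 187] B [144, 144, 141, 139, 139, 139, 134, 109, 117, 118, 118, 117, 118, 118]
290 T [136, 136, 137, 137, 137, 127, 168, 180, 181, 180, 181, 184] B [144, 144, 143, 139, 139, 139, 141, 112, 124, 126, 125, 125, 126, 128]
[[ 0.4534 -0.3085  0.057 ]
 [ 0.5598 -0.3374  0.057 ]
 [ 0.545  -0.3937  0.057 ]
 [ 0.4386 -0.3635  0.057 ]] [ 0.4991791  -0.35077538  0.057     ] [0.11021192 0.05822082 0.11061971 0.05694592]
-15.518413085200557
```

move_arm --pt "1.5 0 2" --pt "3 -0.1 5" --pt "4.5 -0.1 8.5" --pt "6.1 -0.2 12" --pt "6.1 -0.2 15" --pt "6.1 -0.2 18" --pt "6.1 -0.2 20" --pt "6.1 -0.2 22" --pt "6.1 -0.2 23.5" --pt "6.1 -0.2 24.6" --pt "6.1 -0.2 25.2" --pt "6.1 -0.2 25.6" --pt "6.1 -0.2 25.6" --pt "6.1 -0.2 25.6" --roll '[0.01,0.018,0.018,0.018,0.018,0.018,0.018,0.018,0.018,0.018,0.018,0.018,0.018,0.018]'

```text
time: 4.65
position: [0.4976, -0.3558, 0.0272]
tool_rot: [0.421, 3.112, -0.001]
ft_force: [-0.8, -0.8, -0.2]
grip_width: 1.001
grip_force: 0.0
```

```bash
python3 - <<'E'
from h import *
a=cams.get_image('side')[220:370,200:400];b=cams.get_image('scene')[190:340,270:470]
save(cv2.resize(np.hstack([a,b]),None,fx=2,fy=2,interpolation=cv2.INTER_CUBIC),'g1.png')
E
```

```text
(no output)
```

View pics/g1.png

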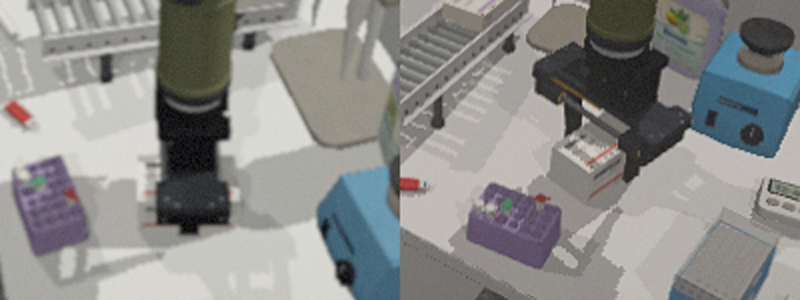

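The fingers straddle the carton at crop (190,200), with no contact force. I'll close and lift slightly.

move_arm --pt "0 0 0" --pt "0 0 0" --pt "0 0 0" --pt "0 0 0" --pt "0 0 0" --pt "0 0 0" --pt "0 0 0" --pt "0 0 0" --pt "0 0 0" --pt "0 0 0" --pt "0 0 -0.5" --pt "0 0 -1" --pt "0 0 -2" --pt "0 0 -3" --pt "0 0 -3" --pt "0 0 -3" --roll '[0,0,0,0,0,0,0,0,0,0,0,0,0,0,0,0]' --gripper 5 --squeeze 15

```text
time: 6.35
position: [0.4975, -0.3556, 0.0571]
tool_rot: [0.421, 3.112, -0.0]
ft_force: [-0.5, 0.3, -1.4]
grip_width: 0.712
grip_force: 15.0
```

move_arm --pt "0 0 -3" --pt "0 0 -7" --pt "0 0 -11" --pt "0.6 1.6 -14" --pt "1.7 4.9 -15" --pt "2.8 8.1 -15" --pt "4 11.3 -15" --pt "5.1 14.6 -15" --pt "6.2 17.8 -15" --pt "7.4 21.1 -15" --pt "8.5 24.3 -15" --pt "9.6 27.5 -15" --pt "10.8 30.8 -15" --pt "11.9 34 -15" --pt "13 37.3 -15" --pt "14.2 40.5 -15" --pt "15.3 43.7 -15" --pt "16.2 46.3 -15" --pt "16.8 48 -15" --pt "17 48.6 -15" --roll '[0,0,0,0,-0.02,-0.03,-0.05,-0.06,-0.08,-0.09,-0.11,-0.12,-0.14,-0.15,-0.16,-0.17,-0.18,-0.19,-0.199,-0.199]'

```text
time: 8.35
position: [0.4618, 0.1599, 0.2062]
tool_rot: [-0.105, -3.139, 0.0]
ft_force: [0.7, -0.6, -1.5]
grip_width: 0.71
grip_force: 15.0
```

move_arm --pt "0 0 0" --pt "0 0 0" --roll '[0,0]'

```text
time: 8.55
position: [0.4627, 0.1566, 0.2065]
tool_rot: [-0.113, -3.14, 0.001]
ft_force: [-0.3, -0.4, -1.0]
grip_width: 0.709
grip_force: 15.0
```

```bash
python3 - <<'E'
from h import *
s=monitor.get_state();p=s['position'];R=cv2.Rodrigues(s['tool_rot'])[0]
print(s['time'],p,R.round(3),s['ft_force'],s['joint_positions'])
print('delta tool cm',R.T@(np.array([.463,.1585,.12])-p)*100)
w=cams.get_image('wrist')[0:260,120:420]
a=cams.get_image('side')[100:260,170:370];a=cv2.resize(a,(325,260),interpolation=cv2.INTER_CUBIC)
save(np.hstack([w,a]),'p1.png')
E
```

```text
8.55 [0.46271344 0.15655503 0.20645774] [[-0.997  0.072 -0.   ]
 [ 0.072  0.997 -0.001]
 [-0.    -0.001 -1.   ]] [-0.34901491 -0.40308193 -1.00894926] [-0.57978505 -0.01800747  0.19685291  1.86894842  0.00448975  1.29068758
  1.11468654]
delta tool cm [-0.01455487  0.20365845  8.64559823]
```

View pics/p1.png

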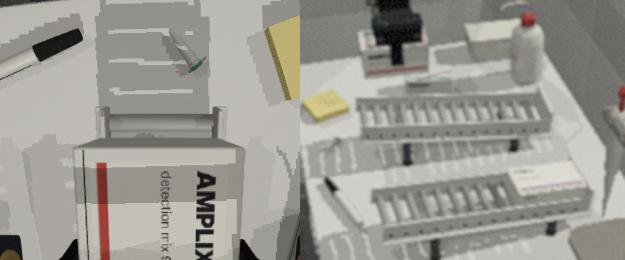

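Carton (columns 75–245) and lane end (97–226) are centred and aligned to about 2 mm. Descending to just above the rollers.

move_arm --pt "0 0.2 1.5" --pt "0 0.2 3.5" --pt "0 0.2 5.5" --pt "0 0.2 7" --pt "0 0.2 8" --pt "0 0.2 8.6" --pt "0 0.2 9" --pt "0 0.2 9.2" --pt "0 0.2 9.2" --pt "0 0.2 9.2" --pt "0 0.2 9.2" --roll '[0,0,0,0,0,0,0,0,0,0,0]'

```text
time: 9.75
position: [0.4628, 0.1604, 0.115]
tool_rot: [0.109, 3.139, 0.001]
ft_force: [-0.4, -0.0, -1.3]
grip_width: 0.707
grip_force: 15.0
```

```bash
python3 - <<'E'
from h import *
s=monitor.get_state();print(s['position'],s['ft_force'],s['torque'])
w=cams.get_image('wrist')[0:260,120:420]
a=cams.get_image('side')[120:220,190:315];a=cv2.resize(a,(325,260),interpolation=cv2.INTER_CUBIC)
save(np.hstack([w,a]),'p2.png')
E
```

```text
[0.46284593 0.16040123 0.11504492] [-0.43673771 -0.04898211 -1.32670089] [ 0.02019309 -0.03466755 -0.00863734]
```

View pics/p2.png

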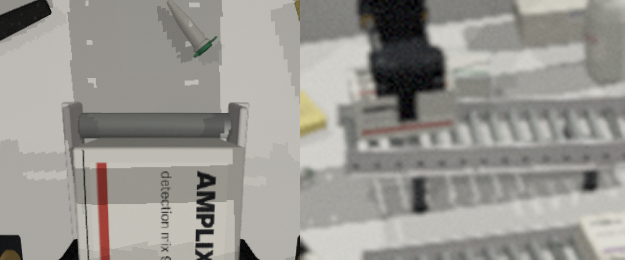

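The carton is between the rails, about 2–3 mm to the +y side (rails at columns 78–230, centre 154; carton centre 160), with its underside just above the rollers. I'll shift it −2.5 mm and lower slowly.

move_arm --pt "0 -0.1 0.1" --pt "0 -0.25 0.2" --pt "0 -0.25 0.35" --pt "0 -0.25 0.5" --pt "0 -0.25 0.6" --pt "0 -0.25 0.7" --pt "0 -0.25 0.8" --pt "0 -0.25 0.85" --pt "0 -0.25 0.9" --pt "0 -0.25 0.9" --pt "0 -0.25 0.9" --roll '[0,0,0,0,0,0,0,0,0,0,0]'

```text
time: 10.95
position: [0.4624, 0.1578, 0.1056]
tool_rot: [0.11, 3.14, 0.0]
ft_force: [0.3, 0.0, -1.7]
grip_width: 0.706
grip_force: 15.0
```

move_arm --pt "0 0 0.05" --pt "0 0 0.1" --pt "0 0 0.1" --pt "0 0 0.1" --roll '[0,0,0,0]'

```text
time: 11.35
position: [0.4624, 0.1578, 0.1046]
tool_rot: [0.11, 3.14, 0.0]
ft_force: [-0.7, 0.2, -2.4]
grip_width: 0.71
grip_force: 15.0
```

move_arm --pt "0 0 0.05" --pt "0 0 0.1" --pt "0 0 0.1" --pt "0 0 0.1" --roll '[0,0,0,0]'

```text
time: 11.75
position: [0.4623, 0.1577, 0.1036]
tool_rot: [0.11, 3.14, 0.0]
ft_force: [0.2, 0.6, -1.4]
grip_width: 0.715
grip_force: 15.0
```

move_arm --pt "0 0 0.05" --pt "0 0 0.1" --pt "0 0 0.1" --pt "0 0 0.1" --roll '[0,0,0,0]' --squeeze 7

```text
time: 12.15
position: [0.4623, 0.1578, 0.1026]
tool_rot: [0.11, 3.14, 0.0]
ft_force: [-0.2, -1.2, -2.4]
grip_width: 0.711
grip_force: 7.0
```

move_arm --pt "0 0 0.05" --pt "0 0 0.1" --pt "0 0 0.1" --pt "0 0 0.1" --roll '[0,0,0,0]'

```text
time: 12.55
position: [0.4624, 0.1578, 0.1016]
tool_rot: [0.11, 3.139, 0.0]
ft_force: [1.0, -0.7, -0.7]
grip_width: 0.713
grip_force: 7.0
```

move_arm --pt "0 0 0.05" --pt "0 0 0.1" --pt "0 0 0.1" --roll '[0,0,0]'

```text
time: 12.85
position: [0.4627, 0.1578, 0.1008]
tool_rot: [0.11, 3.139, 0.0]
ft_force: [0.5, -0.6, 0.4]
grip_width: 0.707
grip_force: 7.0
```

```bash
cat > f.py <<'E'
from h import *
F=[]
for i in range(6):
    im=cams.get_image('side');s=monitor.get_state();F.append(np.r_[s['ft_force'],s['torque']])
print(s['time'],s['position'],np.mean(F,0).round(3),np.std(F,0).round(2))
np.save('side_now.npy',im)
# red stripe tilt in side view
sub=im[120:220,190:320].astype(int);m=(sub[...,0]-np.maximum(sub[...,1],sub[...,2])>35)
y,x=np.nonzero(m);print(len(x),x.min()+190,x.max()+190,np.polyfit(x,y,1) if len(x)>5 else'',y.mean()+120)
E
python3 f.py
```

```text
13.15 [0.4626495  0.15777156 0.10078805] [ 0.641 -0.897  1.137 -0.101 -0.076  0.011] [0.87 0.49 0.56 0.03 0.04 0.02]Traceback (most recent call last):
  File "f.py", line 9, in <module>
    y,x=np.nonzero(m);print(len(x),x.min()+190,x.max()+190,np.polyfit(x,y,1) if len(x)>5 else'',y.mean()+120)
                                   ~~~~~^^
    return umr_minimum(a, axis, None, out, keepdims, initial, where)
ValueError: zero-size array to reduction operation minimum which has no identity
```

Vertical force rose from −1.4 to +1.1 N, so the carton is resting on the rollers. Releasing.

move_arm --pt "0 0 0" --pt "0 0 0" --pt "0 0 0" --pt "0 0 0" --pt "0 0 0" --pt "0 0 0" --pt "0 0 0" --pt "0 0 0" --pt "0 0 0" --pt "0 0 0" --pt "0 0 0" --pt "0 0 0" --pt "0 0 0" --pt "0 0 0" --pt "0 0 0" --pt "0 0 0" --pt "0 0 0" --pt "0 0 0" --pt "0 0 0" --pt "0 0 0" --roll '[0,0,0,0,0,0,0,0,0,0,0,0,0,0,0,0,0,0,0,0]' --gripper 8.5

```text
time: 15.15
position: [0.4623, 0.1578, 0.1005]
tool_rot: [0.11, 3.14, 0.0]
ft_force: [0.0, -1.0, -0.7]
grip_width: 0.979
grip_force: 0.0
```

```bash
cat > r.py <<'E'
from h import *
s=monitor.get_state();print(s['time'],s['position'],s['ft_force'],s['grip_width'])
for n in('side','scene'):
    im=cams.get_image(n).astype(int);i0=np.load(n+'.npy').astype(int)
    c=cal(n)
    for nm,a in(('red',im),('red0',i0)):
        m=((a[...,0]-np.maximum(a[...,1],a[...,2])>18)).astype(np.uint8)
        k,_,st,ce=cv2.connectedComponentsWithStats(m)
        print(n,nm,[(ce[i].round(1).tolist(),st[i,2:].tolist(),onplane(c,[ce[i]],.1)[0].round(3)[:2].tolist()) for i in range(1,k) if st[i,4]>12])
E
python3 r.py
```

```text
15.15 [0.46233607 0.15777097 0.10054831] [ 0.04607746 -0.96468015 -0.733899  ] 0.9786177225323937
side red [([310.0, 111.3], [10, 10, 84], [0.784, 0.378]), ([368.6, 158.7], [8, 17, 86], [0.865, 0.075]), ([308.0, 157.0], [19, 1, 19], [0.694, 0.131]), ([301.5, 171.3], [32, 3, 51], [0.653, 0.07]), ([208.7, 275.6], [15, 13, 102], [0.33, -0.243]), ([235.0, 317.1], [8, 7, 34], [0.363, -0.369])]
side red0 [([309.6, 111.5], [10, 10, 87], [0.783, 0.377]), ([368.7, 158.8], [8, 17, 84], [0.865, 0.075]), ([208.7, 275.6], [15, 13, 102], [0.33, -0.243]), ([235.0, 317.1], [8, 7, 34], [0.363, -0.369]), ([291.8, 315.7], [46, 3, 106], [0.478, -0.398]), ([294.2, 331.8], [43, 2, 57], [0.471, -0.437])]
scene red [([352.4, 121.3], [7, 15, 66], [1.079, 0.007]), ([230.4, 124.1], [9, 9, 67], [0.813, 0.363]), ([260.9, 156.8], [21, 10, 34], [0.688, 0.129]), ([262.8, 170.8], [21, 12, 43], [0.624, 0.074]), ([271.1, 281.3], [17, 8, 110], [0.263, -0.22]), ([340.5, 288.5], [8, 5, 29], [0.332, -0.358]), ([512.8, 332.6], [37, 23, 387], [0.42, -0.699])]
scene red0 [([352.4, 121.3], [7, 15, 67], [1.079, 0.007]), ([230.7, 124.2], [10, 9, 66], [0.813, 0.362]), ([376.1, 263.2], [28, 20, 82], [0.448, -0.388]), ([377.4, 278.7], [26, 20, 52], [0.404, -0.412]), ([271.1, 281.3], [17, 8, 109], [0.263, -0.22]), ([340.4, 288.5], [8, 5, 27], [0.332, -0.358]), ([512.8, 332.5], [37, 23, 383], [0.42, -0.699])]
```

The carton's stripes are now at the stop end (x≈0.68 m). Retracting and confirming that everything is at rest.

move_arm --pt "0 0 -1" --pt "0 0 -3" --pt "0 0 -6" --pt "0 0 -9" --pt "0 0 -12" --pt "0 0 -12" --pt "0 0 -12" --pt "0 0 -12" --roll '[0,0,0,0,0,0,0,0]'

```text
time: 16.05
position: [0.4617, 0.1575, 0.2198]
tool_rot: [-0.11, -3.138, 0.001]
ft_force: [-0.6, -1.1, 0.1]
grip_width: 0.977
grip_force: 0.0
```

```bash
cat >> r.py <<'E'
S=cal('side');C=cal('scene')
def comp(n,lo):
    a=cams.get_image(n).astype(int);m=((a[...,0]-np.maximum(a[...,1],a[...,2])>18)).astype(np.uint8)
    k,_,st,ce=cv2.connectedComponentsWithStats(m);return ce[[i for i in range(1,k) if st[i,4]>12 and 250<ce[i][0]<318 and 140<ce[i][1]<180]]
a=comp('side',0);b=comp('scene',0);print('stripes 3D',tri(S,a,C,b).round(4).tolist())
for n,(y0,y1,x0,x1) in(('side',(205,225,300,350)),('scene',(175,205,290,335))):
    print(n,'flat diff',np.abs(cams.get_image(n).astype(int)-np.load(n+'.npy').astype(int))[y0:y1,x0:x1].mean())
E
python3 r.py | grep -v red0
```

```text
16.05 [0.46171161 0.15752393 0.21977735] [-0.60006908 -1.11527992  0.13197301] 0.9768044796813834
side red [([310.0, 111.3], [9, 10, 81], [0.784, 0.378]), ([368.7, 158.8], [8, 17, 84], [0.865, 0.075]), ([300.9, 171.3], [31, 3, 49], [0.652, 0.07]), ([208.7, 275.6], [15, 13, 102], [0.33, -0.243]), ([235.1, 317.3], [8, 7, 34], [0.363, -0.37])]
scene red [([352.4, 121.2], [7, 15, 66], [1.08, 0.007]), ([233.0, 124.6], [4, 8, 21], [0.815, 0.352]), ([260.7, 156.8], [21, 10, 33], [0.687, 0.13]), ([263.4, 170.5], [21, 12, 40], [0.626, 0.073]), ([271.2, 281.3], [17, 8, 110], [0.263, -0.22]), ([340.4, 288.4], [8, 5, 29], [0.332, -0.358]), ([512.9, 332.5], [36, 23, 379], [0.421, -0.699])]
stripes 3D [[0.6599, 0.1069, 0.1221, 0.0019], [0.6634, 0.1022, 0.0724, 0.0026]]
side flat diff 1.983
scene flat diff 3.691358024691358
```

```bash
cat > e.py <<'E'
from h import *
S=cal('side');C=cal('scene')
def ends(a,box):
    a=cv2.GaussianBlur(a,(3,3),0).astype(int);x0,x1,y0,y1=box
    m=((a[...,0]-np.maximum(a[...,1],a[...,2])>7)).astype(np.uint8)[y0:y1,x0:x1]
    k,l,st,ce=cv2.connectedComponentsWithStats(m);o=[]
    for i in range(1,k):
        if st[i,4]>15:
            y,x=np.nonzero(l==i);j,q=x.argmin(),x.argmax();p=np.polyfit(x,y,1)
            o.append([ce[i][1]+y0,(x[j]+x0,np.polyval(p,x[j])+y0),(x[q]+x0,np.polyval(p,x[q])+y0)])
    return sorted(o)
for nm,s,c,bs,bc in(('old',np.load('side.npy'),np.load('scene.npy'),(262,325,305,340),(355,400,245,300)),('new',cams.get_image('side'),cams.get_image('scene'),(265,332,145,185),(240,285,145,185))):
    A=ends(s,bs);B=ends(c,bc);print(nm,[[np.round(q,1).tolist() for q in r] for r in A],[[np.round(q,1).tolist() for q in r] for r in B])
    for r,q in zip(A,B):print(tri(S,r[1:],C,q[1:]).round(3).tolist())
for lx in(.165,):
    L=np.array([.393,.1633]);d=np.array([np.cos(np.radians(4)),-np.sin(np.radians(4))])
    print('stop',L+d*(.18+lx),'expected origin',L+d*.288)
print(monitor.get_state()['time'])
E
python3 e.py
```

```text
old [[315.6, [270.0, 315.8], [317.0, 315.4]], [331.9, [271.0, 332.1], [315.0, 331.7]]] [[263.1, [362.0, 272.5], [391.0, 253.4]], [278.8, [364.0, 288.3], [391.0, 269.1]]]
[[0.442, -0.359, 0.06, 0.001], [0.54, -0.389, 0.063, 0.002]]
[[0.441, -0.369, 0.013, 0.002], [0.535, -0.398, 0.017, 0.002]]
new [[156.9, [288.0, 157.1], [320.0, 156.7]], [171.2, [287.0, 171.6], [319.0, 170.8]]] [[156.6, [250.0, 161.4], [272.0, 151.8]], [170.6, [252.0, 175.8], [274.0, 165.3]]]
[[0.63, 0.128, 0.113, 0.002], [0.724, 0.112, 0.108, 0.002]]
[[0.626, 0.12, 0.066, 0.003], [0.721, 0.103, 0.062, 0.003]]
stop [0.7371596  0.13923402] expected origin [0.68029845 0.14321014]
16.45
```

```bash
python3 -c "
from h import *
print(workorder.close_job())"
```

```text
the job is handed in; nothing more can be done
None
```

The tall carton was set on the upper end of the empty lane and released. It rolled by itself to the stop, where it measured within about 7 mm of the expected spot and was no longer moving. The flat carton looked unmoved in the images, and I handed the job in at about 16.5 s; no verdict was shown.

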